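# Load the bench shaker and latch its guard gate

### The job

Stand the tall dropper bottle from the front of the worktop upright in the round rubber seat inside the bench shaker's guard and let go of it. Then push the shaker's spring-loaded guard gate shut, slowly and never with more than 17 N, until its latch snaps in and the gate stays shut by itself. Leave the other things where they stand.

Things in the scene. Friction and masses are not known exactly. Their poses are not given: they have to be found in the camera images.
- bottle_mid (a point): centre (half-way up, 48 mm above its foot) of the loose dropper bottle, the tall one nearest to the robot: round glass body 38 mm across and 67 mm high, collar 25 mm across up to 74 mm, dropper bulb 16 mm across up to 96 mm; 70 g. z axis up
- shaker: fixed bench shaker: white housing 215 x 245 mm (x, y), 46 mm high; platform top 52 mm above the worktop, inside an open-topped grey guard (168 mm wide inside, walls 5 mm thick, tops 130 mm above the worktop), the gate in front. Origin under the middle of the housing, x axis from the gate to the rear wall, y to the left as seen from the gate
- seat (a point): middle of the round seat, on the platform's top: a rubber ring of 47 mm inner and 57 mm outer diameter, 10 mm high, in which the bottle stands on the platform (so the bottle's centre is then 48 mm above this point)
- push_pad (a point): middle of the outer face of the slick black push pad (30 mm wide, 56 high) outside on the gate, 90 mm above the worktop, 110 mm from the hinge line. x axis: gate's normal into the guard (push this way), z up. Pushed here it takes 3 to 6 N, then 7 to 10 N while the tongue rides over, less at the snap; 1 to 2 mm on a rubber buffer adds 9 N per mm, so 12 N is past the snap. Over 17 N damages it
- gate_hinge (a point): point on the upright hinge line of the gate, at the left front corner of the guard, level with the push pad; it turns with the gate
- gate (a joint): angle of the gate, rad: 0 = parallel to the shaker's front, positive = open towards the robot. Aluminium panel 8 mm thick, 147 mm from hinge line to free edge, lower edge 52 and upper edge 128 mm above the worktop. Its hinge springs it open: let go unlatched it returns to 0.5 to 1.0 rad. Latched and let go it rests between -0.14 and +0.14 rad
- cover_glass_carton: upright carton 36 x 52 x 62 mm, a bystander, origin under its middle
- small_bottle: small dropper bottle 26 mm across, 56 mm high, a bystander, origin under its middle
- stain_jar: square jar with a lid, 67 x 67 x 105 mm, a bystander, origin under its middle
- latch (a point): on the gate, where the sloped sprung tongue stands 11 mm out of the free edge, 155 mm from the hinge line. To latch, it must ride over the steel strike lip of the striker on the right-hand post and snap in behind. The striker's setting differs by +-18 mm from shaker to shaker, so this happens anywhere between +0.13 and -0.13 rad of the gate: it must be felt

How it is judged:
On the way, in this order (a step that is already met when the one before it is completed fails the run):
1. the bottle stands upright in the seat, let go (distance between bottle_mid and seat below 0.054 m and horizontal distance between bottle_mid and seat below 0.009 m and angle between bottle_mid's own z axis and vertical below 0.12 rad and contact force between the fingers and stain_bottle below 0.1 N), for 0.2 s.
2. the gate is latched: it stays shut untouched (value of joint gate below 0.17 rad and contact force between each of the fingers, the arm and gate below 0.1 N), for 0.3 s.
At the end, for the whole second after the job is handed in: The gate is latched and at rest untouched, at below 0.17 rad (unlatched it springs open to 0.5 rad or more). The bottle stands at rest, upright within 0.12 rad, on the platform inside the seat: its axis within 9 mm of the seat's middle, its centre within 54 mm of the seat point (value of joint gate below 0.17 rad and velocity of joint gate between -0.1 and 0.1 rad/s and distance between bottle_mid and seat below 0.054 m and horizontal distance between bottle_mid and seat below 0.009 m and angle between bottle_mid's own z axis and vertical below 0.12 rad and linear speed of stain_bottle below 0.03 m/s).
It fails at once if the gate is pressed with more than 17 N (contact force between any of the fingers, the arm and gate above 17 N).
It fails at once if a bystander (carton, small bottle, jar) is moved by more than 30 mm (distance of any of cover_glass_carton, small_bottle, stain_jar from where it was at the start of the episode above 0.03 m).
It also fails if it takes over 58 s, if anything falls off the work surface, if the arm or the gripper's body presses on something with over 40 N, if the wrist force passes 120 N, or if a joint passes its speed limit or range.

### The arm

A 6-joint arm with a two-finger parallel gripper is mounted at the origin on a cart in front of the work surface, level with it; the furniture and walls round the work are solid. World frame = base frame: x ahead of the robot, y to its left, z up, the work surface at z = 0. Lengths are in m, angles in rad, forces in N, time in s.
With the tool pointing down it reaches from about 0.3 to 0.775 m from the base axis. Payload 14.6 kg.
Tool frame: the origin (TCP) lies midway between the tips of the shut fingers; the grasp point (between the pads) lies 19 mm behind it (ctrl.hold_point_z is the distance from the TCP to the grasp point, in m); z points along the fingers, x is the direction in which the jaws open and shut, and the axes are right-handed (so a half turn about z gives the same grasp; the last joint's range is limited). The gripper opens to 94 mm and grips with 3 to 60 N. Pads are 16 mm wide; open, the fingers measure 119 mm over their backs; the gripper's body (75 mm by 177 mm) begins 78 mm behind the grasp point.
Start: joints at [-1.284, 0.3, 1.521, -0, 1.321, -0.067], TCP at [0.191, -0.516, 0.172] pointing down, gripper open.
Joint ranges: [-3.03, 3.03], [-0.79, 2.21], [0.23, 2.52], [-1.04, 4.18], [0, 3.07], [-2.55, 2.55]. Speed limits (rad/s): [2.22, 2.22, 2.57, 3.14, 3.14, 3.14].

### API

Orientations are given as [roll, pitch, yaw] about the fixed x, y, z axes, in that order (R = Rz(yaw) Ry(pitch) Rx(roll)).
In Python, from station import ctrl, viewer, ticket, nets gives the robot as it stands.
- The arm moves only by the tool carry_out, never from a script. Its argument "commands" is one flat list of numbers, 7 for each row, row after row: the closure, from -1 (fully open) to 1 (shut), so that 0 is half open, then the shift along the world's x, y, z in cm, then the turn, a rotation vector about the world's x, y, z in rad. In form: [gripper, tx, ty, tz, ax, ay, az, gripper, tx, ty, tz, ax, ay, az, ...]. A call has 1 to 12 rows; each row is the pose to reach, as a shift and turn from the pose measured when the call began; what a row does not reach only later rows make up. A row lasts 1/12 s, in which the tool goes at most 41.7 mm and 7.16 degrees, less where a joint would pass 70% of its speed; a pose out of reach is approached as far as the arm can. A call with a gripper value outside its range is refused whole. The fingers move at their own pace and stop on an object; "force" is the grip in N (left out, the last holds). Time passes only in rows, so rows that repeat a pose let the fingers close. It gives the time, the measured TCP pose, the force and the opening at its end, in the units of the state.
- ctrl.get_obs(): the state, without advancing time (a new reading comes with each control period).
- viewer.camera(name): name is "side" or "top" or "wrist"; returns (picture, depth): 384x512x3 uint8, blue, green, red; 384x512 float32, m along the optical axis (not along the pixel's ray), 0 where there is no reading.
- viewer.camera_info(name): a dict with "fx", "fy", "cx", "cy" (pixels), "R" (3x3) and "t" (3): a world point X has camera coordinates R X + t. Camera axes: x right, y down, z forward; pixel columns grow to the right and rows downward; lengths in m; the calibration is good to about 2 mm. A picture is of the moment at which its call begins: read the wrist's pose just before it. camera_info takes no time and is no camera call; for the wrist camera it gives the pose at the moment of the call.
- ticket.hand_in(): hands the job in, once; it reports no verdict.
Trained networks look in the newest picture that a camera, given by its name, has taken for a name from the list of things; names that differ only in an ending like _2 or _b are one class to them, and where a whole thing is asked for, a point or a joint stands for the part that bears it (a point fixed in the world has none). Each returns a list of dicts, best first, with "confidence" (0 to 1); they miss things now and then, are a little off and sometimes report something else, mostly with a low value. They report only what shows in the picture. A call takes as long as a camera call.
- nets.silhouettes(camera, thing): "region" (384x512 bool, what is visible of it) and "extent" ([left, top, right, bottom] in pixels, round what is visible of it).
The state is a dict: "time_s": time; "qpos": joint angles; "joint_vel": joint speeds; "tau": joint torques, N m; "ee_pos": TCP position; "eef_rot": TCP orientation; "force": force on the tool from outside, world axes, zero at the start; "moment": the same for the moment, N m; "grip_width": finger opening in m.
Only numpy, scipy, OpenCV 4.12 (cv2) and the standard library are available. Lean on these libraries where they do the work, as an engineer would, in place of code of your own. Each camera call takes 0.05 s, during which the arm holds its last target. There are 200 camera calls.

## Working session

There is one attempt and no reset: what is moved stays moved. The work goes in short steps, Python scripts to look and compute and a tool call to move; the robot and the scene stay as the last step left them, time stands still between calls to the robot, and variables do not carry over. Pictures are saved under pics/ and viewed, about 8 in all and at most 12, crops included, and the job is handed in when it is done.

Besides the shell and the picture viewer there is one more tool, called after "Call:" as name(argument=value, ...), one argument or row to a line, values as JSON. carry_out: Moves the arm, as the interface text tells. Its arguments: {"type":"object","properties":{"commands":{"type":"array","items":{"type":"number"}},"force":{"type":"number"}},"required":["commands"]}

```bash
mkdir -p pics; ls
cat > h.py <<'E'
import numpy as np, cv2
from station import ctrl, viewer, ticket, nets
def world(ci,u,v,d):
    R=np.array(ci["R"]);t=np.array(ci["t"])
    p=np.stack([(u-ci["cx"])/ci["fx"]*d,(v-ci["cy"])/ci["fy"]*d,d],-1)
    return (p-t)@R
def cloud(ci,dep,mask=None):
    v,u=np.nonzero((dep>0) if mask is None else (mask&(dep>0)))
    return world(ci,u,v,dep[v,u])
E
python3 - <<'E'
from h import *
o=ctrl.get_obs(); print({k:np.round(v,3) for k,v in o.items()}, ctrl.hold_point_z)
ims=[]
for c in ["side","top"]:
    im,d=viewer.camera(c); ci=viewer.camera_info(c); np.savez("pics/%s0.npz"%c,im=im,d=d,**ci)
    ims.append(im)
    print(c,"cam pos",np.round(-np.array(ci["R"]).T@np.array(ci["t"]),3))
    for th in ["bottle_mid","shaker","seat","push_pad","gate","cover_glass_carton","small_bottle","stain_jar"]:
        for r in nets.silhouettes(c,th)[:2]:
            P=cloud(ci,d,r["region"])
            print(c,th,round(r["confidence"],2),r["extent"],np.round(np.percentile(P,[2,50,98],axis=0),3).tolist() if len(P) else None)
cv2.imwrite("pics/a_side.png",ims[0]);cv2.imwrite("pics/a_top.png",ims[1])
print(ctrl.get_obs()["time_s"])
E
```

```text
pics
{'time_s': np.float64(0.0), 'qpos': array([-1.284,  0.3  ,  1.522, -0.   ,  1.321, -0.067]), 'joint_vel': array([-0.001, -0.002, -0.   ,  0.   , -0.   ,  0.003]), 'tau': array([ 1.0000e-03, -5.3181e+01, -3.5273e+01,  7.1000e-02,  2.4000e-02,
       -0.0000e+00]), 'ee_pos': array([ 0.19 , -0.516,  0.171]), 'eef_rot': array([-3.142e+00,  1.000e-03, -1.217e+00]), 'force': array([ 0.688,  0.845, -0.361]), 'moment': array([ 0.051,  0.016, -0.024]), 'grip_width': np.float64(0.094)} 0.0188
side cam pos [ 0.072 -0.933  0.593]
side bottle_mid 0.9 [292.0, 244.0, 312.3, 285.0] [[0.517, -0.266, 0.004], [0.529, -0.257, 0.047], [0.548, -0.239, 0.094]]
side shaker 0.93 [207.1, 152.4, 307.1, 228.3] [[0.513, 0.025, 0.013], [0.614, 0.062, 0.072], [0.728, 0.239, 0.131]]
side seat 0.71 [209.9, 151.0, 309.4, 228.1] [[0.511, 0.025, 0.015], [0.614, 0.062, 0.072], [0.727, 0.238, 0.131]]
side push_pad 0.78 [208.0, 161.9, 225.1, 188.2] [[0.227, -0.523, 0.003], [0.52, 0.213, 0.094], [0.63, 0.417, 0.402]]
side gate 0.57 [210.3, 162.6, 222.7, 188.2] [[0.493, 0.189, 0.062], [0.52, 0.213, 0.097], [0.55, 0.231
[... 906 characters left out ...]
.2, 229.9, 250.9] [[0.419, 0.138, -0.003], [0.482, 0.188, 0.122], [0.537, 0.235, 0.131]]
top gate 0.59 [193.9, 210.6, 226.2, 249.1] [[0.416, 0.138, 0.067], [0.466, 0.176, 0.124], [0.532, 0.227, 0.131]]
top cover_glass_carton 0.74 [196.3, 207.7, 230.6, 251.9] [[0.419, 0.14, 0.044], [0.461, 0.173, 0.124], [0.533, 0.229, 0.131]]
top cover_glass_carton 0.48 [314.1, 167.0, 338.1, 184.1] [[0.62, -0.193, 0.013], [0.641, -0.166, 0.06], [0.664, -0.143, 0.066]]
top small_bottle 0.46 [355.9, 168.2, 364.6, 177.1] [[0.635, -0.302, -0.004], [0.646, -0.275, 0.029], [0.665, -0.266, 0.052]]
top stain_jar 0.68 [134.7, 189.7, 165.9, 216.3] [[0.528, 0.347, 0.015], [0.558, 0.374, 0.093], [0.59, 0.41, 0.102]]
0.9
```

Run:
```python
from h import *
a=cv2.imread("pics/a_side.png")[120:312,160:416]; b=cv2.imread("pics/a_top.png")[130:290,120:380]
a=cv2.resize(a,None,fx=2.3,fy=2.3,interpolation=2);b=cv2.resize(b,None,fx=3,fy=3,interpolation=2)
cv2.imwrite("pics/b_side.png",a);cv2.imwrite("pics/b_top.png",b)
z=np.load("pics/top0.npz"); P=cloud(z,z["d"])
# gate top edge & guard walls from top view
m=(P[:,2]>.118)&(P[:,2]<.14)&(P[:,0]>.38)&(P[:,0]<.76)&(abs(P[:,1]-.15)<.16)
Q=P[m]
g=Q[(Q[:,0]<.53)]
print("guard pts",len(Q),np.round([Q.min(0),Q.max(0)],3).tolist())
im=np.full((420,420),0,np.uint8)
for q in Q: cv2.circle(im,(int((.30-q[1])*1200)+20,int((.76-q[0])*1000)),1,255,-1)
cv2.imwrite("pics/b_guard.png",im)
# seat
m=(P[:,2]>.0565)&(P[:,2]<.070)&(P[:,0]>.54)&(P[:,0]<.7)&(P[:,1]>.075)&(P[:,1]<.22)
S=P[m]; print(len(S),np.round(S.mean(0),4),np.round([S.min(0),S.max(0)],3).tolist())
# bottle top
m=(P[:,2]>.085)&(P[:,2]<.11)&(abs(P[:,0]-.53)<.03)&(abs(P[:,1]+.24)<.03)
B=P[m];print(len(B),np.round([B.min(0),B.mean(0),B.max(0)],3).tolist())
cv2.imwrite("pics/b_all.png",np.hstack([cv2.resize(b,(580,360)),cv2.resize(im,(200,360))]))
```

```text
guard pts 573 [[0.426, 0.044, 0.118], [0.726, 0.246, 0.138]]
121 [0.6378 0.1516 0.0598] [[0.563, 0.077, 0.057], [0.698, 0.215, 0.066]]
22 [[0.527, -0.252, 0.089], [0.533, -0.244, 0.095], [0.539, -0.237, 0.101]]Traceback (most recent call last):
  File "<stdin>", line 20, in <module>
    return _nx.concatenate(arrs, 1, dtype=dtype, casting=casting)
           ~~~~~~~~~~~~~~~^^^^^^^^^^^^^^^^^^^^^^^^^^^^^^^^^^^^^^^
ValueError: all the input arrays must have same number of dimensions, but the array at index 0 has 3 dimension(s) and the array at index 1 has 2 dimension(s)
```

View pics/b_side.png

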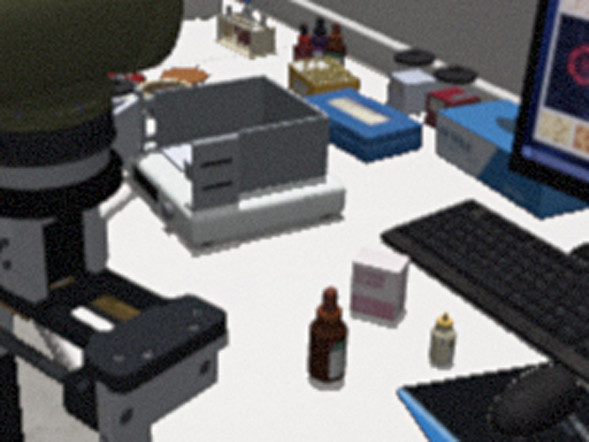

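View pics/b_top.png

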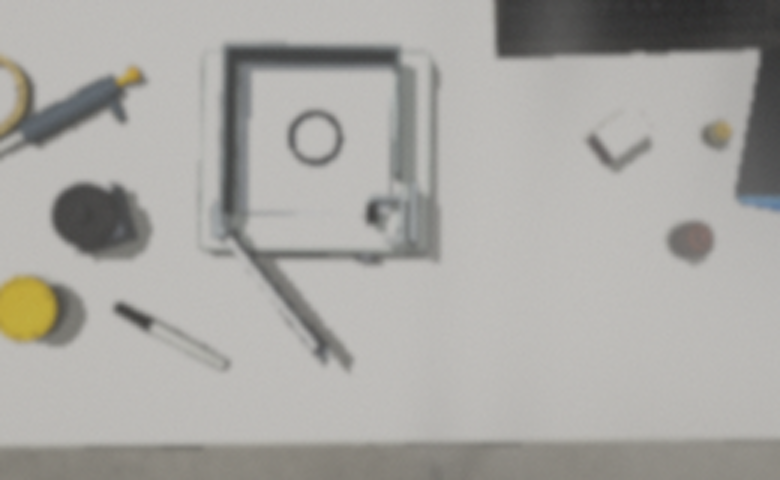

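The side crop shows the bottle at about (328,340), with the carton and the small bottle behind it to the right. In the top crop the seat ring is at about (315,137), and the gate runs open from its hinge (232,228) to its tip (325,352).

Run:
```python
from h import *
z=np.load("pics/top0.npz"); P=cloud(z,z["d"])
def ray(u,v,h):
    R=z["R"];t=z["t"];C=-R.T@t;d=R.T@np.array([(u-z["cx"])/z["fx"],(v-z["cy"])/z["fy"],1]);return C+d*(h-C[2])/d[2]
# ring: dark pixels inside platform
g=cv2.cvtColor(z["im"],6)[155:197,207:245]; print("dark thr",np.percentile(g,[5,20,50]))
m=(g<np.median(g)-25).astype(np.uint8); n,l,s,c=cv2.connectedComponentsWithStats(m)
for i in range(1,n):
    if s[i,4]>15: print(s[i], "centroid->", np.round(ray(*(c[i]+[207,155]),.06),4), "box",np.round(ray(207+s[i,0]+s[i,2]/2-.5,155+s[i,1]+s[i,3]/2-.5,.06),4))
print("eye seat",ray(225,175.7,.06),"bulb eye",ray(120+695/3,130+238/3,.09))
Q=P[(P[:,2]>.118)&(P[:,2]<.14)&(abs(P[:,1]-.15)<.16)]
r=Q[(Q[:,0]>.705)&(Q[:,0]<.76)]; print("rear wall",np.polyfit(r[:,1],r[:,0],1),r.mean(0))
gt=Q[(Q[:,0]<.505)&(Q[:,0]>.42)]; l=cv2.fitLine(gt[:,:2].astype(np.float32),cv2.DIST_HUBER,0,.01,.01).ravel();print("gate",l,"angle to -y",np.arctan2(l[0],l[1]),gt.min(0),gt.max(0))
for a,b in [(.04,.09),(.2,.26)]:
    w=Q[(Q[:,0]>.56)&(Q[:,0]<.7)&(Q[:,1]>a)&(Q[:,1]<b)]
    if len(w)>5: print("wall",np.polyfit(w[:,0],w[:,1],1),np.percentile(w[:,1],[5,50,95]))
for n in ["top"]: print("hinge eye",ray(120+232/3,130+228/3,.129),"tip",ray(120+325/3,130+352/3,.128))
ci=viewer.camera_info("wrist"); o=ctrl.get_obs(); print("wristcam rel",np.round(-np.array(ci["R"]).T@np.array(ci["t"])-o["ee_pos"],3),np.round(np.array(ci["R"])[2],2))
```

```text
dark thr [130. 186. 188.]
[  8  11  20  20 170] centroid-> [0.6426 0.1495 0.06  ] box [0.6428 0.1502 0.06  ]
eye seat [0.64215491 0.14859534 0.06      ] bulb eye [ 0.53193134 -0.23703495  0.09      ]
rear wall [0.00872833 0.72074684] [0.72201354 0.14512472 0.12735785]
gate [0.7799411  0.62585294 0.46423265 0.17580958] angle to -y 0.89457166 [0.42599039 0.1450007  0.11809167] [0.50261189 0.20923742 0.13239461]
wall [ 0.12889532 -0.02291923] [0.04414064 0.06097641 0.06435479]
wall [-0.03737338  0.25964313] [0.23324264 0.23584687 0.23973602]
hinge eye [0.54387348 0.22592599 0.129     ] tip [0.42202589 0.13526721 0.128     ]
wristcam rel [0.075 0.029 0.212] [-0.26 -0.1  -0.96]
```

Call:
carry_out(
  commands=[-1,34.2,27.1,0,0,0,-0.354,-1,34.2,27.1,0,0,0,-0.354,-1,34.2,27.1,0,0,0,-0.354,-1,34.2,27.1,0,0,0,-0.354,-1,34.2,27.1,0,0,0,-0.354,-1,34.2,27.1,0,0,0,-0.354,-1,34.2,27.1,0,0,0,-0.354,-1,34.2,27.1,0,0,0,-0.354,-1,34.2,27.1,0,0,0,-0.354,-1,34.2,27.1,0,0,0,-0.354,-1,34.2,27.1,0,0,0,-0.354,-1,34.2,27.1,0,0,0,-0.354],
  force=15,
)

```text
time_s: 1.9
ee_pos: [0.5357, -0.2412, 0.1715]
eef_rot: [-3.141, 0.001, -1.567]
force: [-0.4, 0.3, -0.9]
grip_width: 0.094
```

```bash
cat > look.py <<'E'
from h import *
import sys
o=ctrl.get_obs(); ci=viewer.camera_info("wrist"); im,d=viewer.camera("wrist")
print(np.round(o["ee_pos"],4),np.round(o["eef_rot"],3),o["time_s"],np.round(o["force"],2))
cv2.imwrite("pics/%s.png"%sys.argv[1],im); np.savez("pics/%s.npz"%sys.argv[1],im=im,d=d,**ci)
for th in sys.argv[2:]:
    for r in nets.silhouettes("wrist",th)[:2]:
        P=cloud(ci,d,r["region"])
        print(th,round(r["confidence"],2),r["extent"],np.round(np.percentile(P,[2,50,98],axis=0),3).tolist() if len(P) else None)
P=cloud(ci,d)
E
python3 look.py w1 bottle_mid
python3 - <<'E'
from h import *
z=np.load("pics/w1.npz");P=cloud(z,z["d"]);P=P[(np.hypot(P[:,0]-.532,P[:,1]+.245)<.04)]
for a,b in [(.01,.03),(.03,.05),(.05,.065),(.066,.075),(.078,.11)]:
    Q=P[(P[:,2]>a)&(P[:,2]<b)]
    if len(Q)>5: print(a,len(Q),np.round(np.percentile(Q,[2,50,98],axis=0),4).tolist())
E
```

```text
[ 0.5357 -0.2412  0.1715] [-3.141e+00  1.000e-03 -1.567e+00] 1.9 [-0.43  0.31 -0.93]
bottle_mid 0.67 [237.8, 158.8, 270.7, 193.5] [[0.526, -0.261, 0.013], [0.543, -0.244, 0.058], [0.555, -0.228, 0.096]]
0.01 70 [[0.5434, -0.2601, 0.0104], [0.5531, -0.2434, 0.021], [0.5552, -0.2266, 0.0288]]
0.03 92 [[0.5419, -0.2619, 0.0313], [0.5528, -0.2432, 0.0419], [0.5551, -0.2272, 0.0493]]
0.05 364 [[0.5218, -0.2621, 0.0508], [0.5453, -0.2437, 0.0558], [0.5542, -0.2267, 0.0602]]
0.066 208 [[0.5265, -0.2565, 0.0667], [0.5413, -0.2436, 0.073], [0.5481, -0.2329, 0.0744]]
0.078 191 [[0.5302, -0.2514, 0.0811], [0.5382, -0.244, 0.0939], [0.5435, -0.2376, 0.0966]]
```

Call:
carry_out(
  commands=[-1,0,-0.28,-4,0,0,0,-1,0,-0.28,-8,0,0,0,-1,0,-0.28,-12,0,0,0,-1,0,-0.28,-14,0,0,0,-1,0,-0.28,-14.6,0,0,0,-1,0,-0.28,-14.6,0,0,0,1,0,-0.28,-14.6,0,0,0,1,0,-0.28,-14.6,0,0,0,1,0,-0.28,-14.6,0,0,0,1,0,-0.28,-14.6,0,0,0,1,0,-0.28,-14.6,0,0,0,1,0,-0.28,-14.6,0,0,0],
  force=15,
)

```text
time_s: 3.0
ee_pos: [0.5331, -0.2471, 0.026]
eef_rot: [3.142, -0.0, -1.569]
force: [-0.0, -0.2, -0.8]
grip_width: 0.0577
```

Call:
carry_out(
  commands=[1,0.2,0.2,0,0,0,0,1,0.2,0.2,0,0,0,0,1,0.2,0.2,0,0,0,0,1,0.2,0.2,0,0,0,0,1,0.2,0.2,0,0,0,0,1,0.2,0.2,0,0,0,0],
  force=15,
)

```text
time_s: 3.5
ee_pos: [0.535, -0.2451, 0.0259]
eef_rot: [3.141, -0.0, -1.569]
force: [0.3, -0.4, -0.1]
grip_width: 0.0261
```

Run:
```python
from h import *
im,d=viewer.camera("side"); im2,_=viewer.camera("wrist")
o=ctrl.get_obs();print(o["grip_width"],o["force"],o["time_s"])
cv2.imwrite("pics/c.png",np.hstack([cv2.resize(im[170:330,230:390],(390,390),interpolation=2),cv2.resize(im2[110:270,180:340],(390,390),interpolation=2)]))
```

```text
0.026112189400534273 [-0.56831077 -0.29970562 -1.18199085] 3.6
```

View pics/c.png

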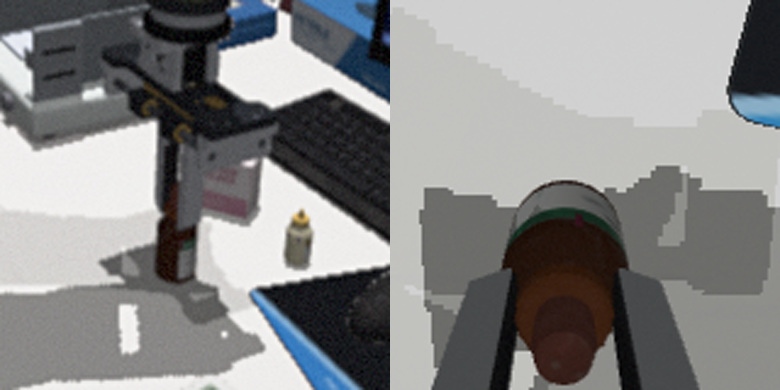

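The bottle shows in both views, but the 26 mm opening is less than the 38 mm body. I'll check with depth where the fingers and bottle really are.

Run:
```python
from h import *
o=ctrl.get_obs();print(np.round(o["ee_pos"],4),o["grip_width"])
im,d=viewer.camera("side"); ci=viewer.camera_info("side")
for r in nets.silhouettes("side","bottle_mid")[:1]:
    P=cloud(ci,d,r["region"]);print("side bottle",r["confidence"],r["extent"],np.round(np.percentile(P,[2,50,98],axis=0),3).tolist())
P=cloud(ci,d);P=P[(np.hypot(P[:,0]-.535,P[:,1]+.245)<.09)]
for a in np.arange(0.0,.13,.01):
    Q=P[(P[:,2]>a+.003)&(P[:,2]<a+.013)&(P[:,0]>.505)&(P[:,0]<.57)&(P[:,1]<-.2)]
    if len(Q)>3: print(round(a,2),len(Q),np.round(np.percentile(Q,[3,50,97],axis=0),3)[:,:2].tolist())
ci=viewer.camera_info("wrist");im,d=viewer.camera("wrist")
P=cloud(ci,d);
for a in np.arange(0.0,.13,.01):
    Q=P[(P[:,2]>a+.003)&(P[:,2]<a+.013)&(abs(P[:,0]-.535)<.06)&(abs(P[:,1]+.245)<.06)]
    if len(Q)>3: print("w",round(a,2),len(Q),np.round(np.percentile(Q,[3,50,97],axis=0),3)[:,:2].tolist())
```

```text
[ 0.535  -0.2451  0.0259] 0.026112189400534273
side bottle 0.9 [295.3, 245.8, 312.1, 286.8] [[0.517, -0.267, 0.0], [0.527, -0.259, 0.039], [0.572, -0.219, 0.089]]
0.0 88 [[0.509, -0.316], [0.526, -0.264], [0.56, -0.239]]
0.01 63 [[0.516, -0.266], [0.526, -0.261], [0.549, -0.246]]
0.02 67 [[0.517, -0.266], [0.525, -0.261], [0.547, -0.245]]
0.03 62 [[0.517, -0.266], [0.526, -0.262], [0.546, -0.243]]
0.04 73 [[0.517, -0.267], [0.526, -0.262], [0.546, -0.242]]
0.05 83 [[0.518, -0.264], [0.526, -0.255], [0.544, -0.234]]
0.06 53 [[0.524, -0.272], [0.527, -0.252], [0.543, -0.226]]
0.07 97 [[0.525, -0.273], [0.529, -0.252], [0.543, -0.223]]
0.08 76 [[0.525, -0.273], [0.529, -0.25], [0.543, -0.222]]
0.09 89 [[0.525, -0.273], [0.531, -0.247], [0.543, -0.225]]
0.1 79 [[0.525, -0.273], [0.531, -0.263], [0.545, -0.225]]
0.11 83 [[0.525, -0.273], [0.531, -0.236], [0.543, -0.224]]
0.12 61 [[0.525, -0.273], [0.528, -0.235], [0.54, -0.222]]
w 0.0 182 [[0.546, -0.304], [0.555, -0.257], [0.594, -0.23]]
w 0.01 137 [[0.544, -0.261], [0.553, -0.245], [0.555, -0.228]]
w 0.02 152 [[0.543, -0.261], [0.553, -0.245], [0.555, -0.228]]
w 0.03 183 [[0.543, -0.261], [0.553, -0.245], [0.555, -0.228]]
w 0.04 276 [[0.543, -0.261], [0.552, -0.245], [0.555, -0.227]]
w 0.05 747 [[0.538, -0.259], [0.547, -0.245], [0.553, -0.23]]
w 0.06 598 [[0.529, -0.266], [0.544, -0.245], [0.548, -0.222]]
w 0.07 793 [[0.531, -0.267], [0.543, -0.244], [0.546, -0.221]]
w 0.08 680 [[0.531, -0.268], [0.543, -0.244], [0.545, -0.221]]
w 0.09 905 [[0.529, -0.268], [0.541, -0.244], [0.545, -0.221]]
w 0.1 583 [[0.53, -0.269], [0.544, -0.257], [0.545, -0.22]]
w 0.11 716 [[0.529, -0.269], [0.544, -0.231], [0.545, -0.22]]
w 0.12 678 [[0.533, -0.264], [0.544, -0.257], [0.545, -0.224]]
```

Both cameras put the fingertips at z≈0.06, about 33 mm above the reported TCP, so the fingers hold the 25 mm collar. I'll open, go 3 cm lower and grip the body.

Call:
carry_out(
  commands=[-0.15,0,0,0,0,0,0,-0.15,0,0,0,0,0,0,-0.15,0,0,0,0,0,0,-0.15,0,0,0,0,0,0,-0.15,0,0,0,0,0,0,-0.15,0,0,0,0,0,0,-0.15,0,0,0,0,0,0,-0.15,0,0.1,-1,0,0,0,-0.15,0,0.1,-2,0,0,0,-0.15,0,0.1,-3,0,0,0,-0.15,0,0.1,-3,0,0,0,-0.15,0,0.1,-3,0,0,0],
  force=15,
)

```text
time_s: 4.75
ee_pos: [0.5345, -0.2438, -0.0051]
eef_rot: [3.14, 0.001, -1.569]
force: [0.1, -0.5, 0.7]
grip_width: 0.054
```

Call:
carry_out(
  commands=[1,0,0,0,0,0,0,1,0,0,0,0,0,0,1,0,0,0,0,0,0,1,0,0,0,0,0,0,1,0,0,0,0,0,0],
  force=15,
)

```text
time_s: 5.17
ee_pos: [0.5347, -0.2439, -0.0048]
eef_rot: [3.14, 0.0, -1.569]
force: [-0.0, -0.5, 0.5]
grip_width: 0.038
```

Call:
carry_out(
  commands=[1,0,0,4,0,0,0,1,0,0,8,0,0,0,1,0,0,12,0,0,0,1,0,3,16,0,0,0,1,1,7,17,0,0,0,1,2,11,17,0,0,0,1,3,15,17,0,0,0,1,4,19,17,0,0,0,1,5,23,17,0,0,0,1,6,27,17,0,0,0,1,7,31,17,0,0,0,1,8.5,35,17,0,0,0],
)

```text
time_s: 6.17
ee_pos: [0.6176, 0.1033, 0.1655]
eef_rot: [3.141, 0.001, -1.569]
force: [0.2, 0.5, 0.3]
grip_width: 0.0375
```

```bash
python3 look.py w2 seat bottle_mid push_pad
```

```text
[0.6176 0.1033 0.1655] [ 3.141e+00  1.000e-03 -1.569e+00] 6.1667 [0.17 0.53 0.35]
bottle_mid 0.87 [219.3, 194.6, 286.0, 302.9] [[0.614, 0.088, 0.18], [0.627, 0.104, 0.23], [0.638, 0.121, 0.266]]
push_pad 0.57 [118.5, 242.4, 228.0, 366.7] [[0.418, 0.138, 0.0], [0.522, 0.218, 0.094], [0.552, 0.242, 0.128]]
```

View pics/w2.png

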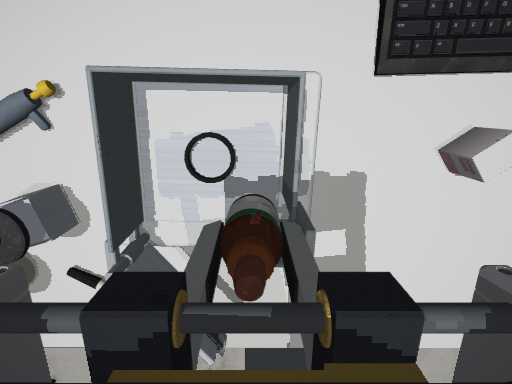

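The wrist view shows the seat ring clear at about (210,157). The bottle is held upright in the fingers, the gate is open at the lower left, and the jar is to the left.

Run:
```python
from h import *
z=np.load("pics/w2.npz")
g=cv2.cvtColor(z["im"],6); s=g[128:188,180:242]; m=(s<90).astype(np.uint8)
n,l,st,c=cv2.connectedComponentsWithStats(m); i=1+np.argmax(st[1:,4]); v,u=np.nonzero(l==i)
e=cv2.fitEllipse(cv2.convexHull(np.stack([u,v],1).astype(np.float32))); print(st[i],e)
R=z["R"];t=z["t"];C=-R.T@t
for h in (.052,.062):
    d=R.T@np.array([(e[0][0]+180-z["cx"])/z["fx"],(e[0][1]+128-z["cy"])/z["fy"],1]);print(h,np.round(C+d*(h-C[2])/d[2],4))
P=cloud(z,z["d"])
Pr=world(z,u+180,v+128,z["d"][v+128,u+180]);Pr=Pr[Pr[:,2]<.08];print("ring depth",np.round(np.percentile(Pr,[2,50,98],axis=0),4).tolist())
B=P[(abs(P[:,0]-.62)<.04)&(abs(P[:,1]-.104)<.0195)]
for a,b in [(.15,.17),(.17,.18),(.18,.20),(.20,.215),(.255,.28)]:
    Q=B[(B[:,2]>a)&(B[:,2]<b)]
    if len(Q)>5: print(a,len(Q),np.round(np.percentile(Q,[2,50,98],axis=0),4).tolist())
```

```text
[  4   4  52  51 764] ((29.663423538208008, 29.196474075317383), (50.253787994384766, 51.49519348144531), 123.86589813232422)
0.052 [0.6449 0.152  0.052 ]
0.062 [0.6466 0.1505 0.062 ]
ring depth [[0.6193, 0.1238, 0.0518], [0.6455, 0.1526, 0.0612], [0.6727, 0.1773, 0.0629]]
0.17 104 [[0.6271, 0.0871, 0.1724], [0.636, 0.1024, 0.1755], [0.6377, 0.1188, 0.1798]]
0.18 408 [[0.6255, 0.0862, 0.1805], [0.6359, 0.1031, 0.1908], [0.638, 0.1206, 0.1993]]
0.2 464 [[0.6238, 0.0852, 0.2003], [0.6357, 0.1032, 0.208], [0.6381, 0.123, 0.2148]]
0.255 1363 [[0.6125, 0.0849, 0.2555], [0.6221, 0.1052, 0.264], [0.6269, 0.1231, 0.2686]]
```

Call:
carry_out(
  commands=[1,2.55,4.7,0,0,0,0,1,2.55,4.7,0,0,0,0,1,2.55,4.7,-2,0,0,0,1,2.55,4.7,-5,0,0,0,1,2.55,4.7,-7.5,0,0,0,1,2.55,4.7,-9,0,0,0,1,2.55,4.7,-9.3,0,0,0,1,2.55,4.7,-9.3,0,0,0,1,2.55,4.7,-9.3,0,0,0],
)

```text
time_s: 7.12
ee_pos: [0.6438, 0.1482, 0.0732]
eef_rot: [3.141, 0.001, -1.568]
force: [-0.5, -0.3, -0.1]
grip_width: 0.0377
```

```bash
python3 look.py w3
python3 - <<'E'
from h import *
z=np.load("pics/w3.npz")
P=cloud(z,z["d"])
B=P[(abs(P[:,0]-.645)<.05)&(abs(P[:,1]-.15)<.05)]
for a,b in [(.056,.066),(.075,.085),(.085,.1),(.10,.11),(.155,.18)]:
    Q=B[(B[:,2]>a)&(B[:,2]<b)]
    if len(Q)>5: print(a,len(Q),np.round(np.percentile(Q,[2,50,98],axis=0),4).tolist())
Q=B[(B[:,2]>.0575)&(B[:,2]<.0665)]
A=np.c_[2*Q[:,:2],np.ones(len(Q))];r=np.linalg.lstsq(A,(Q[:,:2]**2).sum(1),rcond=None)[0];print("ring fit",r[:2],np.sqrt(r[2]+(r[:2]**2).sum()))
cv2.imwrite("pics/w3c.png",cv2.resize(z["im"][80:280,140:400],None,fx=2.5,fy=2.5))
E
```

```text
[0.6438 0.1482 0.0732] [ 3.141e+00  1.000e-03 -1.568e+00] 7.1167 [-0.52 -0.35 -0.07]
0.056 793 [[0.6354, 0.1245, 0.0567], [0.6617, 0.1536, 0.0613], [0.6731, 0.1783, 0.0627]]
0.075 69 [[0.655, 0.1325, 0.0793], [0.6622, 0.1472, 0.0823], [0.6636, 0.1618, 0.0849]]
0.085 277 [[0.652, 0.131, 0.086], [0.662, 0.148, 0.0932], [0.664, 0.1652, 0.0998]]
0.1 266 [[0.6508, 0.1264, 0.1003], [0.6613, 0.148, 0.1061], [0.6641, 0.1699, 0.1097]]
0.155 3205 [[0.6389, 0.1198, 0.1557], [0.6518, 0.15, 0.1695], [0.6535, 0.1782, 0.1789]]
ring fit [0.64618386 0.15119874] 0.025549549119064537
```

View pics/w3c.png

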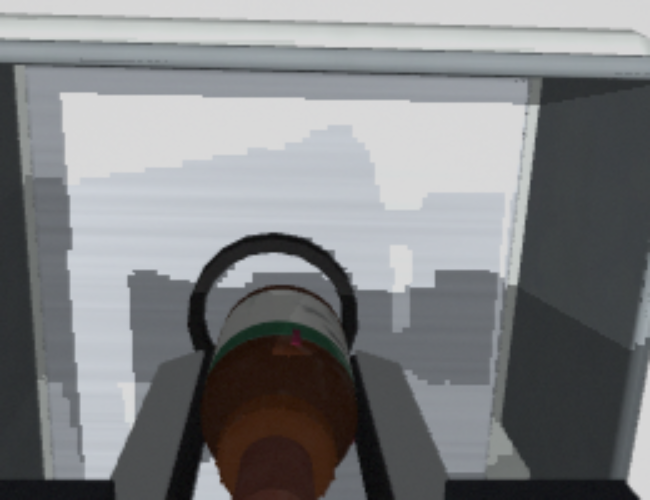

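The bottle foot hangs about 1 mm in x and 3 mm in y off the ring's centre (ring at crop (272,300)). I'll correct that and lower it.

Call:
carry_out(
  commands=[1,0.1,0.27,0,0,0,0,1,0.1,0.27,-0.7,0,0,0,1,0.1,0.27,-1.4,0,0,0,1,0.1,0.27,-2.0,0,0,0,1,0.1,0.27,-2.4,0,0,0,1,0.1,0.27,-2.55,0,0,0,1,0.1,0.27,-2.55,0,0,0,1,0.1,0.27,-2.55,0,0,0],
)

```text
time_s: 7.83
ee_pos: [0.645, 0.1511, 0.0481]
eef_rot: [-3.141, 0.001, -1.568]
force: [0.5, 0.1, -0.7]
grip_width: 0.0376
```

Call:
carry_out(
  commands=[-0.3,0,0,0,0,0,0,-0.3,0,0,0,0,0,0,-0.3,0,0,0,0,0,0,-0.3,0,0,0,0,0,0,-0.3,0,0,0,0,0,0,-0.3,0,0,1,0,0,0,-0.3,0,0,3,0,0,0,-0.3,0,0,6,0,0,0,-0.3,0,0,10,0,0,0,-0.3,0,0,13,0,0,0,-0.3,0,0,13,0,0,0,-0.3,0,0,13,0,0,0],
)

```text
time_s: 8.83
ee_pos: [0.6457, 0.1512, 0.1807]
eef_rot: [-3.137, 0.001, -1.568]
force: [0.8, -0.3, -0.4]
grip_width: 0.0609
```

```bash
python3 look.py w4 gate push_pad
python3 - <<'E'
from h import *
z=np.load("pics/w4.npz")
P=cloud(z,z["d"])
B=P[(abs(P[:,0]-.645)<.05)&(abs(P[:,1]-.15)<.05)]
for a,b in [(.057,.066),(.075,.095),(.095,.11),(.119,.126),(.13,.155)]:
    Q=B[(B[:,2]>a)&(B[:,2]<b)]
    if len(Q)>5: print(a,len(Q),np.round(np.percentile(Q,[2,50,98],axis=0),4).tolist())
im,d=viewer.camera("top");np.savez("pics/top1.npz",im=im,d=d,**viewer.camera_info("top"))
cv2.imwrite("pics/d.png",np.hstack([cv2.resize(z["im"],(400,300)),cv2.resize(im[130:280,150:350],(400,300),interpolation=2)]))
E
```

```text
[0.6457 0.1512 0.1807] [-3.137e+00  1.000e-03 -1.568e+00] 8.8333 [ 0.76 -0.27 -0.42]
gate 0.79 [188.5, 264.8, 266.1, 369.2] [[0.417, 0.137, 0.054], [0.469, 0.177, 0.102], [0.527, 0.22, 0.128]]
push_pad 0.66 [186.6, 268.2, 263.2, 368.9] [[0.426, 0.138, 0.056], [0.469, 0.176, 0.102], [0.526, 0.22, 0.128]]
0.057 437 [[0.6312, 0.1245, 0.0581], [0.6601, 0.1518, 0.0614], [0.6729, 0.178, 0.0641]]
0.075 108 [[0.6533, 0.1347, 0.0754], [0.6632, 0.1517, 0.0859], [0.6652, 0.1685, 0.0942]]
0.095 429 [[0.6339, 0.1331, 0.0963], [0.657, 0.1517, 0.1069], [0.6647, 0.169, 0.1098]]
0.119 244 [[0.6376, 0.139, 0.1202], [0.652, 0.1517, 0.1249], [0.6581, 0.1634, 0.1259]]
0.13 266 [[0.64, 0.1444, 0.1314], [0.6486, 0.1508, 0.1458], [0.6535, 0.1581, 0.1486]]
```

View pics/d.png

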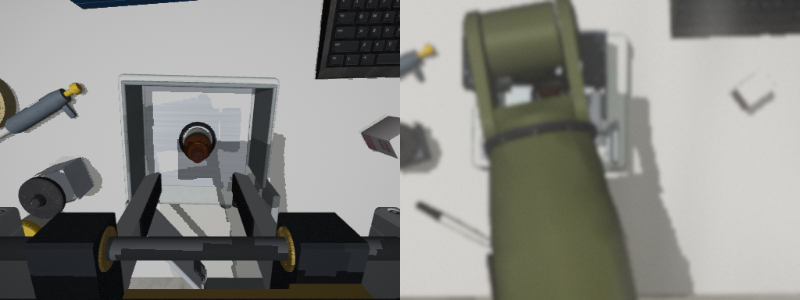

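The bottle stands upright and free in the ring (left half, about (197,140)), with its axis at about (0.646, 0.1515) and bulb top at 0.148. Next I'll measure the gate.

Run:
```python
from h import *
z=np.load("pics/w4.npz");P=cloud(z,z["d"])
def line(Q,n):
    vx,vy,x,y=cv2.fitLine(Q[:,:2].astype(np.float32),cv2.DIST_HUBER,0,.002,.001).ravel()
    s=np.sign(vx);vx*=s;vy*=s
    r=(Q[:,0]-x)*-vy+(Q[:,1]-y)*vx; al=(Q[:,0]-x)*vx+(Q[:,1]-y)*vy
    a=np.arctan2(vx,vy);print(n,len(Q),"angle",round(a,3),"at y=.233 x=",round(x+(.233-y)*vx/vy,4),"resid pct",np.round(np.percentile(r,[5,95]),4),"ends",np.round([[x+l*vx,y+l*vy] for l in np.percentile(al,[1,99])],4).tolist())
G=P[(P[:,0]>.40)&(P[:,0]<.55)&(P[:,1]>.12)&(P[:,1]<.25)&(P[:,2]>.057)&(P[:,2]<.135)]
X=G[(G[:,0]<.52)]
line(X[X[:,2]<.118],"inner face");line(X[(X[:,2]>.124)&(X[:,2]<.132)],"top")
for a,b in [(.233,.25),(.05,.07)]:
    for x0 in (.53,.55,.6): 
        W=P[(P[:,2]>.124)&(P[:,2]<.136)&(P[:,1]>a-.01)&(P[:,1]<b+.01)&(abs(P[:,0]-x0)<.012)]
        if len(W)>3: print("wall",a,x0,len(W),np.round(np.percentile(W[:,1],[3,50,97]),4))
W=P[(P[:,2]>.12)&(P[:,2]<.136)&(P[:,1]>.222)&(P[:,1]<.25)&(P[:,0]>.48)]
print("left wall front end x",np.round(np.percentile(W[:,0],[1,5]),4))
W=P[(P[:,2]>.06)&(P[:,2]<.136)&(P[:,1]>.04)&(P[:,1]<.09)&(P[:,0]>.48)]
print("right wall front x",np.round(np.percentile(W[:,0],[1,5]),4),ctrl.get_obs()["time_s"])
```

```text
inner face 1213 angle 0.891 at y=.233 x= 0.5421 resid pct [-0.0026  0.001 ] ends [[0.4207, 0.1347], [0.5194, 0.2146]]
top 379 angle 0.85 at y=.233 x= 0.5318 resid pct [-0.003   0.0043] ends [[0.4345, 0.1475], [0.4857, 0.1925]]
wall 0.233 0.6 134 [0.236  0.2377 0.2407]
wall 0.05 0.55 30 [0.0461 0.048  0.0512]
wall 0.05 0.6 137 [0.0462 0.0546 0.0683]
left wall front end x [0.5719 0.5896]
right wall front x [0.563  0.5719] 9.0333
```

Call:
carry_out(
  commands=[1,-3,0.6,1,0,0,-0.1,1,-7,1.5,1,0,0,-0.2,1,-11,2.3,1,0,0,-0.3,1,-15,3,1,0,0,-0.35,1,-19,4,0,0,0,-0.35,1,-22,4.6,0,0,0,-0.35,1,-22.4,4.6,-1,0,0,-0.35,1,-22.4,4.6,-3,0,0,-0.35,1,-22.4,4.6,-6,0,0,-0.35,1,-22.4,4.6,-6,0,0,-0.35,1,-22.4,4.6,-6,0,0,-0.35],
  force=15,
)

```text
time_s: 9.95
ee_pos: [0.42, 0.1966, 0.1159]
eef_rot: [3.137, -0.002, -1.918]
force: [-0.4, 0.2, -0.1]
grip_width: 0.0005
```

Run:
```python
from h import *
o=ctrl.get_obs(); print({k:np.round(o[k],3) for k in ["qpos","ee_pos","eef_rot","force","grip_width"]})
z,z2=viewer.camera("side"),viewer.camera("wrist")
ci=viewer.camera_info("side");P=cloud(ci,z[1]); p=o["ee_pos"]
Q=P[np.hypot(P[:,0]-p[0],P[:,1]-p[1])<.025]; print("finger z low (side)",np.round(np.sort(Q[:,2])[:40:5],3))
Q=Q[Q[:,2]>.05]; print(np.round(np.percentile(Q,[2,50,98],axis=0),3).tolist(),np.round(np.sort(Q[:,2])[:10],3))
ci=viewer.camera_info("wrist");P=cloud(ci,z2[1]); Q=P[(np.hypot(P[:,0]-p[0],P[:,1]-p[1])<.025)&(P[:,2]>.1)&(P[:,2]<.2)]; print("wrist",np.round(np.percentile(Q,[1,50,98],axis=0),3).tolist())
cv2.imwrite("pics/e.png",np.hstack([cv2.resize(z[0][130:250,170:330],(400,300),interpolation=2),cv2.resize(z2[0],(400,300))]))
```

```text
{'qpos': array([3.580e-01, 1.690e-01, 1.820e+00, 1.000e-03, 1.157e+00, 2.275e+00]), 'ee_pos': array([0.42 , 0.197, 0.116]), 'eef_rot': array([ 3.137e+00, -2.000e-03, -1.918e+00]), 'force': array([-0.377,  0.198, -0.067]), 'grip_width': np.float64(0.001)}
finger z low (side) [-0.002 -0.001 -0.001 -0.     0.     0.     0.     0.001]
[[0.398, 0.173, 0.157], [0.416, 0.185, 0.293], [0.432, 0.199, 0.389]] [0.151 0.152 0.153 0.153 0.153 0.153 0.153 0.156 0.157 0.157]
wrist [[0.426, 0.183, 0.153], [0.429, 0.195, 0.182], [0.434, 0.206, 0.199]]
```

View pics/e.png

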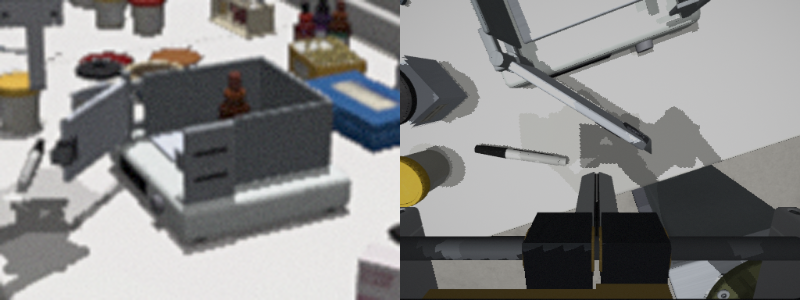

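The shut fingertips sit at z=0.151 with TCP 0.116, so the 35 mm offset is confirmed. The finger stands about 45 mm outside the gate panel, so I'll lower it to pad height.

Call:
carry_out(
  commands=[1,0,0,-2,0,0,0,1,0,0,-4.5,0,0,0,1,0,0,-6.5,0,0,0,1,0,0,-7.1,0,0,0,1,0,0,-7.1,0,0,0,1,0.4,-0.5,-7.1,0,0,0,1,0.6,-0.8,-7.1,0,0,0,1,0.7,-0.9,-7.1,0,0,0,1,0.8,-1.0,-7.1,0,0,0,1,0.8,-1.0,-7.1,0,0,0],
)

```text
time_s: 10.88
ee_pos: [0.4297, 0.1869, 0.0473]
eef_rot: [3.141, 0.001, -1.919]
force: [0.7, 0.4, -0.1]
grip_width: 0.0
```

```bash
cat > path.py <<'E'
from h import *
import sys
H=np.array([.535,.232]); s=.025
o=ctrl.get_obs();p=o["ee_pos"];yaw=o["eef_rot"][2]
def pos(a,s): return H+.11*np.array([-np.sin(a),-np.cos(a)])-s*np.array([np.cos(a),-np.sin(a)])
# implied angle if in contact
from scipy.optimize import brentq
r=p[:2]-H; f=lambda a: r@np.array([np.cos(a),-np.sin(a)])+s
a0=brentq(f,-.4,1.2); print("implied a",round(a0,3),"along",round(r@np.array([-np.sin(a0),-np.cos(a0)]),4),"yaw",round(yaw,3),"F",np.round(o["force"],2),"Fn",round(-o["force"][:2]@np.array([np.cos(a0),-np.sin(a0)]),2))
for a in np.linspace(a0,float(sys.argv[1]),int(sys.argv[2])+1)[1:]:
    q=pos(a,s)-p[:2]; ty=-np.pi/2-.35*np.clip(a/.89,0,1)
    print(round(a,3),np.round(q*100,2),"az",round(ty-yaw,3))
E
python3 path.py 0.55 16
```

```text
implied a 0.946 along 0.1118 yaw -1.919 F [ 0.73  0.43 -0.06] Fn -0.08
0.922 [ 0.26 -0.15] az -0.002
0.897 [ 0.38 -0.4 ] az -0.002
0.872 [ 0.5  -0.65] az 0.005
0.847 [ 0.63 -0.9 ] az 0.015
0.823 [ 0.77 -1.14] az 0.024
0.798 [ 0.91 -1.38] az 0.034
0.773 [ 1.06 -1.62] az 0.044
0.748 [ 1.22 -1.85] az 0.054
0.723 [ 1.38 -2.08] az 0.063
0.699 [ 1.54 -2.31] az 0.073
0.674 [ 1.72 -2.53] az 0.083
0.649 [ 1.89 -2.74] az 0.093
0.624 [ 2.08 -2.95] az 0.102
0.6 [ 2.26 -3.16] az 0.112
0.575 [ 2.46 -3.36] az 0.122
0.55 [ 2.65 -3.56] az 0.131
```

Call:
carry_out(
  commands=[1,0.15,-0.08,0,0,0,0,1,0.26,-0.18,0,0,0,0,1,0.32,-0.28,0,0,0,0,1,0.38,-0.4,0,0,0,0,1,0.44,-0.52,0,0,0,0,1,0.5,-0.65,0,0,0,0,1,0.57,-0.78,0,0,0,0.01,1,0.63,-0.9,0,0,0,0.015,1,0.7,-1.02,0,0,0,0.02,1,0.77,-1.14,0,0,0,0.024],
)

```text
time_s: 11.72
ee_pos: [0.4374, 0.1754, 0.0473]
eef_rot: [3.141, 0.001, -1.894]
force: [0.2, 0.6, -0.5]
grip_width: 0.0003
```

```bash
python3 path.py 0.55 12
```

```text
implied a 0.822 along 0.11 yaw -1.894 F [ 0.22  0.64 -0.49] Fn 0.32
0.799 [ 0.13 -0.22] az 0.009
0.776 [ 0.26 -0.44] az 0.018
0.754 [ 0.4  -0.65] az 0.027
0.731 [ 0.55 -0.86] az 0.036
0.708 [ 0.7  -1.07] az 0.045
0.686 [ 0.85 -1.27] az 0.054
0.663 [ 1.01 -1.47] az 0.062
0.641 [ 1.18 -1.67] az 0.071
0.618 [ 1.35 -1.86] az 0.08
0.595 [ 1.52 -2.05] az 0.089
0.573 [ 1.69 -2.23] az 0.098
0.55 [ 1.87 -2.41] az 0.107
```

Call:
carry_out(
  commands=[1,0.06,-0.11,0,0,0,0,1,0.13,-0.22,0,0,0,0.009,1,0.2,-0.33,0,0,0,0.013,1,0.26,-0.44,0,0,0,0.018,1,0.33,-0.55,0,0,0,0.022,1,0.4,-0.65,0,0,0,0.027,1,0.47,-0.76,0,0,0,0.031,1,0.55,-0.86,0,0,0,0.036,1,0.62,-0.97,0,0,0,0.04,1,0.7,-1.07,0,0,0,0.045,1,0.78,-1.17,0,0,0,0.05,1,0.85,-1.27,0,0,0,0.054],
)

```text
time_s: 12.72
ee_pos: [0.446, 0.1626, 0.0473]
eef_rot: [3.141, 0.001, -1.84]
force: [-0.0, 1.6, -0.9]
grip_width: 0.0005
```

```bash
python3 path.py 0.43 12
```

```text
implied a 0.685 along 0.11 yaw -1.84 F [-0.03  1.59 -0.85] Fn 1.03
0.664 [ 0.15 -0.18] az 0.008
0.643 [ 0.31 -0.37] az 0.016
0.621 [ 0.46 -0.55] az 0.024
0.6 [ 0.62 -0.73] az 0.033
0.579 [ 0.79 -0.9 ] az 0.041
0.558 [ 0.96 -1.07] az 0.049
0.536 [ 1.13 -1.24] az 0.058
0.515 [ 1.31 -1.4 ] az 0.066
0.494 [ 1.48 -1.56] az 0.075
0.473 [ 1.67 -1.72] az 0.083
0.451 [ 1.85 -1.87] az 0.091
0.43 [ 2.04 -2.02] az 0.1
```

```bash
cat > gate.py <<'E'
from h import *
o=ctrl.get_obs();p=o["ee_pos"];print(o["time_s"],np.round(p,4),np.round(o["force"],2))
for c in ["side","wrist"]:
    im,d=viewer.camera(c);ci=viewer.camera_info(c);P=cloud(ci,d)
    Q=P[(P[:,0]>.40)&(P[:,0]<.56)&(P[:,1]>.07)&(P[:,1]<.232)&(P[:,2]>.06)&(P[:,2]<(.118 if c=="side" else .133))]
    Q=Q[np.hypot(Q[:,0]-p[0],Q[:,1]-p[1])>.03] if c=="wrist" else Q
    H=np.array([.535,.232]);r=Q[:,:2]-H;L=np.hypot(*r.T);k=(L>.04)&(L<.14)
    ang=np.arctan2(-r[k,0],-r[k,1]);
    if k.sum()>10: print(c,k.sum(),"angle pct",np.round(np.percentile(ang,[10,25,50,75,90]),3))
cv2.imwrite("pics/g.png",im)
E
python3 gate.py
```

```text
12.7167 [0.446  0.1626 0.0473] [-0.03  1.59 -0.85]
side 297 angle pct [0.6   0.64  0.665 0.689 0.857]
wrist 5499 angle pct [0.618 0.646 0.672 0.688 0.726]
```

The gate has turned from 0.89 to about 0.69 rad, so the finger is in contact and pushing gently. I'll continue.

Call:
carry_out(
  commands=[1,0.15,-0.18,0,0,0,0.008,1,0.31,-0.37,0,0,0,0.016,1,0.46,-0.55,0,0,0,0.024,1,0.62,-0.73,0,0,0,0.033,1,0.79,-0.9,0,0,0,0.041,1,0.96,-1.07,0,0,0,0.049,1,1.13,-1.24,0,0,0,0.058,1,1.31,-1.4,0,0,0,0.066,1,1.48,-1.56,0,0,0,0.075,1,1.67,-1.72,0,0,0,0.083,1,1.85,-1.87,0,0,0,0.091,1,2.04,-2.02,0,0,0,0.1],
)

```text
time_s: 13.82
ee_pos: [0.4666, 0.1422, 0.0473]
eef_rot: [3.141, 0.001, -1.739]
force: [-1.1, 2.0, -0.6]
grip_width: 0.0007
```

```bash
python3 path.py 0.20 12
```

```text
implied a 0.428 along 0.1101 yaw -1.739 F [-1.08  1.96 -0.62] Fn 1.8
0.409 [ 0.18 -0.12] az 0.008
0.39 [ 0.35 -0.25] az 0.015
0.371 [ 0.53 -0.37] az 0.023
0.352 [ 0.7  -0.49] az 0.03
0.333 [ 0.88 -0.6 ] az 0.037
0.314 [ 1.07 -0.71] az 0.045
0.295 [ 1.25 -0.82] az 0.052
0.276 [ 1.44 -0.92] az 0.06
0.257 [ 1.63 -1.03] az 0.067
0.238 [ 1.82 -1.12] az 0.075
0.219 [ 2.01 -1.22] az 0.082
0.2 [ 2.21 -1.31] az 0.09
```

Call:
carry_out(
  commands=[1,0.18,-0.12,0,0,0,0.008,1,0.35,-0.25,0,0,0,0.015,1,0.53,-0.37,0,0,0,0.023,1,0.7,-0.49,0,0,0,0.03,1,0.88,-0.6,0,0,0,0.037,1,1.07,-0.71,0,0,0,0.045,1,1.25,-0.82,0,0,0,0.052,1,1.44,-0.92,0,0,0,0.06,1,1.6,-1.0,0,0,0,0.067,1,1.7,-1.07,0,0,0,0.075],
)

```text
time_s: 14.65
ee_pos: [0.4837, 0.1314, 0.0473]
eef_rot: [3.141, 0.001, -1.664]
force: [-0.7, 2.2, 0.8]
grip_width: 0.0003
```

```bash
python3 gate.py; python3 path.py -0.2 20
```

```text
14.65 [0.4837 0.1314 0.0473] [-0.71  2.22  0.85]
side 127 angle pct [0.31  0.367 0.433 0.489 0.542]
wrist 5539 angle pct [0.148 0.189 0.229 0.255 0.285]
implied a 0.248 along 0.1102 yaw -1.664 F [-1.51  1.37  0.49] Fn 1.81
0.226 [ 0.23 -0.1 ] az 0.004
0.203 [ 0.46 -0.2 ] az 0.013
0.181 [ 0.69 -0.31] az 0.022
0.159 [ 0.92 -0.4 ] az 0.031
0.136 [ 1.16 -0.5 ] az 0.039
0.114 [ 1.4  -0.58] az 0.048
0.091 [ 1.64 -0.66] az 0.057
0.069 [ 1.88 -0.74] az 0.066
0.046 [ 2.12 -0.81] az 0.075
0.024 [ 2.36 -0.87] az 0.084
0.002 [ 2.61 -0.93] az 0.092
-0.021 [ 2.86 -0.99] az 0.093
-0.043 [ 3.11 -1.03] az 0.093
-0.066 [ 3.35 -1.08] az 0.093
-0.088 [ 3.6  -1.11] az 0.093
-0.11 [ 3.86 -1.14] az 0.093
-0.133 [ 4.11 -1.17] az 0.093
-0.155 [ 4.36 -1.19] az 0.093
-0.178 [ 4.61 -1.2 ] az 0.093
-0.2 [ 4.86 -1.21] az 0.093
```

Call:
carry_out(
  commands=[1,0.08,-0.03,0,0,0,0.003,1,0.16,-0.07,0,0,0,0.006,1,0.24,-0.1,0,0,0,0.009,1,0.32,-0.14,0,0,0,0.011,1,0.4,-0.17,0,0,0,0.013,1,0.48,-0.21,0,0,0,0.016,1,0.56,-0.25,0,0,0,0.018,1,0.64,-0.28,0,0,0,0.021],
)

```text
time_s: 15.42
ee_pos: [0.4902, 0.1285, 0.0472]
eef_rot: [3.141, 0.001, -1.643]
force: [-2.6, 2.0, 0.7]
grip_width: 0.0003
```

Call:
carry_out(
  commands=[1,0.06,-0.02,0,0,0,0.002,1,0.12,-0.05,0,0,0,0.005,1,0.18,-0.08,0,0,0,0.007,1,0.24,-0.1,0,0,0,0.01],
)

```text
time_s: 15.75
ee_pos: [0.4926, 0.1276, 0.0472]
eef_rot: [3.141, 0.001, -1.632]
force: [-3.3, 2.4, -0.3]
grip_width: 0.0006
```

Call:
carry_out(
  commands=[1,0.05,-0.02,0,0,0,0.002,1,0.1,-0.04,0,0,0,0.004,1,0.15,-0.06,0,0,0,0.006,1,0.2,-0.08,0,0,0,0.008],
)

```text
time_s: 16.08
ee_pos: [0.4946, 0.1268, 0.0472]
eef_rot: [3.141, 0.001, -1.624]
force: [-2.3, 2.5, 1.4]
grip_width: 0.0004
```

Call:
carry_out(
  commands=[1,0.05,-0.02,0,0,0,0.002,1,0.1,-0.03,0,0,0,0.004,1,0.15,-0.05,0,0,0,0.006],
)

```text
time_s: 16.33
ee_pos: [0.4962, 0.1262, 0.0472]
eef_rot: [3.141, 0.001, -1.618]
force: [-2.5, 1.3, 0.4]
grip_width: 0.0005
```

Call:
carry_out(
  commands=[1,0.05,-0.02,0,0,0,0.002,1,0.1,-0.04,0,0,0,0.004,1,0.15,-0.06,0,0,0,0.006,1,0.2,-0.07,0,0,0,0.008],
)

```text
time_s: 16.67
ee_pos: [0.4982, 0.1255, 0.0472]
eef_rot: [3.141, 0.001, -1.61]
force: [-3.1, 1.3, 0.7]
grip_width: 0.0005
```

Call:
carry_out(
  commands=[1,0.05,-0.02,0,0,0,0.002,1,0.1,-0.03,0,0,0,0.004,1,0.15,-0.05,0,0,0,0.006],
)

```text
time_s: 16.92
ee_pos: [0.4997, 0.1249, 0.0472]
eef_rot: [3.141, 0.001, -1.604]
force: [-2.0, 1.8, 1.0]
grip_width: 0.0005
```

Call:
carry_out(
  commands=[1,0.05,-0.02,0,0,0,0.002,1,0.1,-0.03,0,0,0,0.004,1,0.15,-0.05,0,0,0,0.006,1,0.2,-0.06,0,0,0,0.008],
)

```text
time_s: 17.25
ee_pos: [0.5018, 0.1243, 0.0472]
eef_rot: [3.141, 0.001, -1.595]
force: [-3.2, 0.9, 1.4]
grip_width: 0.0008
```

Call:
carry_out(
  commands=[1,0.05,-0.01,0,0,0,0.002,1,0.1,-0.03,0,0,0,0.004,1,0.15,-0.04,0,0,0,0.006],
)

```text
time_s: 17.5
ee_pos: [0.5033, 0.1239, 0.0472]
eef_rot: [3.141, 0.001, -1.589]
force: [-1.9, 1.8, 1.0]
grip_width: 0.0007
```

Call:
carry_out(
  commands=[1,0.05,-0.01,0,0,0,0.002,1,0.1,-0.03,0,0,0,0.004,1,0.15,-0.04,0,0,0,0.006,1,0.2,-0.05,0,0,0,0.008],
)

```text
time_s: 17.83
ee_pos: [0.5054, 0.1233, 0.0472]
eef_rot: [3.141, 0.001, -1.581]
force: [-3.4, 1.3, 1.0]
grip_width: 0.0003
```

Call:
carry_out(
  commands=[1,0.05,-0.01,0,0,0,0.002,1,0.1,-0.02,0,0,0,0.004,1,0.15,-0.03,0,0,0,0.006],
)

```text
time_s: 18.08
ee_pos: [0.5069, 0.1229, 0.0472]
eef_rot: [3.141, 0.001, -1.575]
force: [-4.2, 0.2, 1.0]
grip_width: 0.0006
```

Call:
carry_out(
  commands=[1,0.05,-0.01,0,0,0,0.002,1,0.1,-0.02,0,0,0,0.004,1,0.15,-0.03,0,0,0,0.006,1,0.2,-0.04,0,0,0,0.006],
)

```text
time_s: 18.42
ee_pos: [0.5089, 0.1225, 0.0472]
eef_rot: [3.141, 0.001, -1.569]
force: [-4.4, 0.8, 1.8]
grip_width: 0.0005
```

Call:
carry_out(
  commands=[1,0.05,-0.01,0,0,0,0,1,0.1,-0.02,0,0,0,0,1,0.15,-0.02,0,0,0,0],
)

```text
time_s: 18.67
ee_pos: [0.5105, 0.1222, 0.0472]
eef_rot: [3.141, 0.001, -1.569]
force: [-3.7, 0.4, 2.5]
grip_width: 0.0002
```

Call:
carry_out(
  commands=[1,0.05,0,0,0,0,0,1,0.1,-0.01,0,0,0,0,1,0.15,-0.01,0,0,0,0,1,0.2,-0.02,0,0,0,0],
)

```text
time_s: 19.0
ee_pos: [0.5125, 0.1219, 0.0472]
eef_rot: [3.14, 0.001, -1.569]
force: [-4.6, -1.1, 2.1]
grip_width: 0.0006
```

Call:
carry_out(
  commands=[1,0.05,0,0,0,0,0,1,0.1,0,0,0,0,0,1,0.15,0,0,0,0,0],
)

```text
time_s: 19.25
ee_pos: [0.514, 0.1218, 0.0472]
eef_rot: [3.14, 0.0, -1.569]
force: [-3.9, -3.0, 1.9]
grip_width: 0.0007
```

Call:
carry_out(
  commands=[1,0.05,0,0,0,0,0,1,0.1,0,0,0,0,0,1,0.15,0,0,0,0,0],
)

```text
time_s: 19.5
ee_pos: [0.5154, 0.1216, 0.0471]
eef_rot: [3.14, 0.0, -1.569]
force: [-6.1, -3.1, 3.5]
grip_width: 0.0
```

```bash
python3 gate.py
python3 - <<'E'
from h import *
a=cv2.imread("pics/g.png"); cv2.imwrite("pics/g2.png",cv2.resize(a[60:300,60:420],(780,520),interpolation=2))
o=ctrl.get_obs();print(np.round(o["force"],2),np.round(o["moment"],3))
E
```

```text
19.5 [0.5154 0.1216 0.0471] [-6.08 -3.08  3.54]
side 166 angle pct [0.052 0.068 0.113 0.212 0.243]
wrist 5431 angle pct [-0.156 -0.114 -0.067 -0.038  0.   ]
[-5.09 -2.89  1.63] [-0.445  0.848 -0.129]
```

View pics/g2.png

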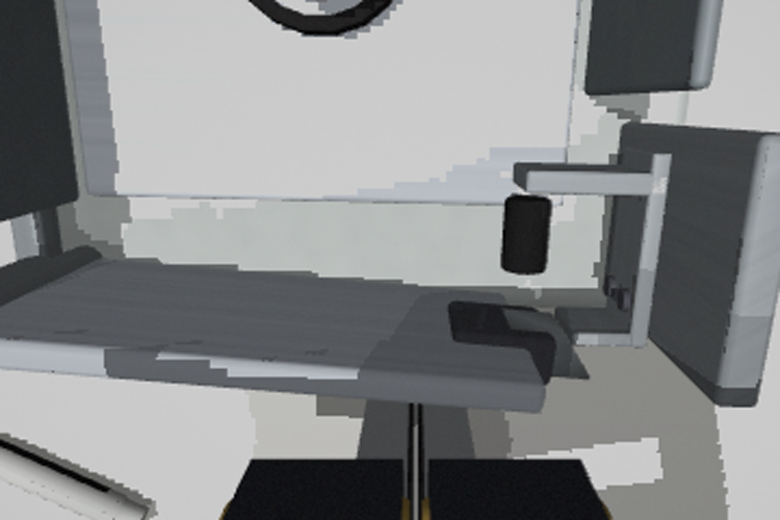

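The tongue (crop (570,360)) is now touching the strike lip (about (600,325)), and the buffer is behind at (525,235). I'll push on in small steps.

Call:
carry_out(
  commands=[1,0.05,0,0,0,0,0,1,0.1,0,0,0,0,0,1,0.14,0,0,0,0,0],
)

```text
time_s: 19.85
ee_pos: [0.5166, 0.1215, 0.0471]
eef_rot: [3.139, -0.0, -1.569]
force: [-6.0, -2.0, 2.6]
grip_width: 0.0002
```

Call:
carry_out(
  commands=[1,0.05,0,0,0,0,0,1,0.1,0,0,0,0,0,1,0.14,0,0,0,0,0],
)

```text
time_s: 20.1
ee_pos: [0.5178, 0.1214, 0.0471]
eef_rot: [3.139, -0.0, -1.569]
force: [-6.8, -2.7, 4.2]
grip_width: 0.0005
```

Call:
carry_out(
  commands=[1,0.05,0,0,0,0,0,1,0.1,0,0,0,0,0,1,0.14,0,0,0,0,0],
)

```text
time_s: 20.35
ee_pos: [0.5189, 0.1212, 0.047]
eef_rot: [3.138, -0.001, -1.569]
force: [-6.9, -3.4, 3.9]
grip_width: 0.0007
```

Call:
carry_out(
  commands=[1,0.05,0,0,0,0,0,1,0.1,0,0,0,0,0,1,0.14,0,0,0,0,0],
)

```text
time_s: 20.6
ee_pos: [0.52, 0.1211, 0.0471]
eef_rot: [3.137, -0.001, -1.569]
force: [-6.3, -4.3, 5.1]
grip_width: 0.0004
```

Call:
carry_out(
  commands=[1,0.02,-0.05,0.1,0,0,0,1,0.03,-0.1,0.2,0,0,0],
)

```text
time_s: 20.77
ee_pos: [0.5199, 0.1203, 0.0486]
eef_rot: [3.136, -0.001, -1.569]
force: [-4.6, 1.0, -3.7]
grip_width: 0.0002
```

```bash
python3 gate.py
python3 - <<'E'
from h import *
o=ctrl.get_obs();print(np.round(o["force"],2),np.round(o["moment"],3),np.round(o["ee_pos"],4),np.round(o["qpos"],3))
ci=viewer.camera_info("wrist");im,d=viewer.camera("wrist");P=cloud(ci,d);p=o["ee_pos"]
Q=P[(np.hypot(P[:,0]-p[0],P[:,1]-p[1])<.02)&(P[:,2]>.06)]
for a in np.arange(.06,.2,.01):
    W=Q[(Q[:,2]>a)&(Q[:,2]<a+.01)]
    if len(W)>3: print(round(a,2),len(W),np.round(np.percentile(W,[2,50,98],axis=0),3)[:,:2].tolist())
a,dd=viewer.camera("side"); cv2.imwrite("pics/s3.png",cv2.resize(a[120:240,180:340],(800,600),interpolation=2))
E
```

```text
20.7667 [0.5199 0.1203 0.0486] [-4.58  1.03 -3.74]
side 170 angle pct [0.015 0.03  0.076 0.174 0.21 ]
wrist 5327 angle pct [-0.196 -0.152 -0.107 -0.078 -0.042]
[-5.22 -0.16 -2.29] [ 0.127  0.933 -0.05 ] [0.5199 0.1202 0.0487] [0.159 0.403 1.689 0.    1.055 1.727]
0.11 49 [[0.527, 0.117], [0.529, 0.123], [0.53, 0.132]]
0.12 868 [[0.528, 0.109], [0.533, 0.12], [0.539, 0.133]]
0.13 533 [[0.528, 0.109], [0.53, 0.121], [0.53, 0.133]]
0.14 447 [[0.516, 0.109], [0.529, 0.121], [0.53, 0.133]]
0.15 154 [[0.519, 0.119], [0.527, 0.122], [0.53, 0.123]]
0.17 10 [[0.511, 0.119], [0.511, 0.121], [0.512, 0.123]]
0.18 36 [[0.522, 0.119], [0.526, 0.123], [0.529, 0.123]]
0.19 33 [[0.531, 0.119], [0.538, 0.122], [0.54, 0.123]]
0.2 851 [[0.537, 0.114], [0.539, 0.121], [0.54, 0.129]]
```

View pics/s3.png

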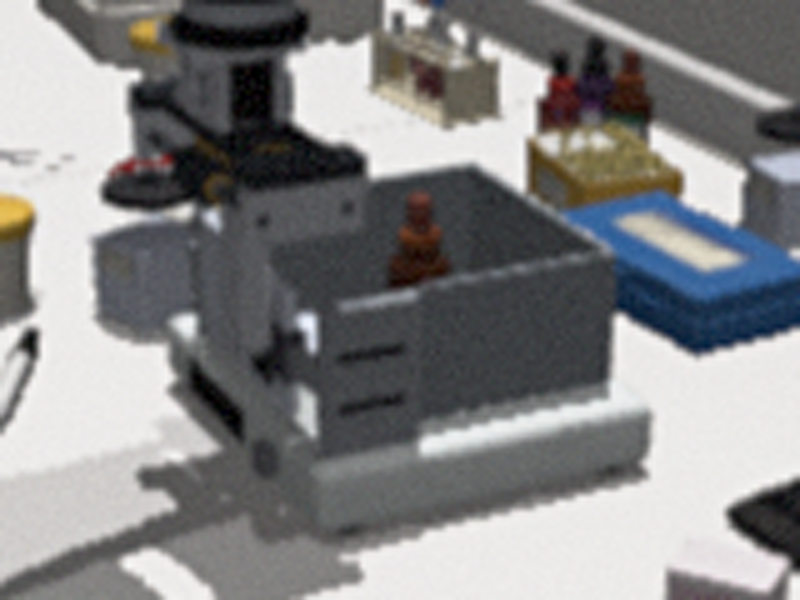

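The sideways and upward loads were only friction and changed sign with the small shift. I'll keep pushing.

Call:
carry_out(
  commands=[1,0.05,0,-0.04,0,0,0,1,0.1,0,-0.04,0,0,0,1,0.14,0,-0.04,0,0,0],
)

```text
time_s: 21.22
ee_pos: [0.5211, 0.1202, 0.0484]
eef_rot: [3.135, -0.001, -1.569]
force: [-6.7, -1.2, 2.1]
grip_width: 0.0001
```

Call:
carry_out(
  commands=[1,0.05,0,0.02,0,0,0,1,0.1,0,0.04,0,0,0,1,0.14,-0.01,0.05,0,0,0],
)

```text
time_s: 21.47
ee_pos: [0.5218, 0.1202, 0.0485]
eef_rot: [3.134, -0.001, -1.569]
force: [-6.6, -0.0, -1.4]
grip_width: 0.0004
```

Call:
carry_out(
  commands=[1,0.05,0,0,0,0,0,1,0.1,0,0,0,0,0,1,0.14,0,0,0,0,0],
)

```text
time_s: 21.72
ee_pos: [0.5228, 0.1201, 0.0484]
eef_rot: [3.132, -0.001, -1.569]
force: [-7.1, -1.6, 2.9]
grip_width: 0.0007
```

Call:
carry_out(
  commands=[1,0.05,0,0.01,0,0,0,1,0.1,0,0.03,0,0,0,1,0.14,-0.01,0.03,0,0,0],
)

```text
time_s: 21.97
ee_pos: [0.5239, 0.12, 0.0485]
eef_rot: [3.132, -0.001, -1.569]
force: [-4.8, 0.1, -0.5]
grip_width: 0.0006
```

Call:
carry_out(
  commands=[1,0.04,0,0,0,0,0,1,0.08,0,0,0,0,0],
)

```text
time_s: 22.13
ee_pos: [0.5246, 0.1199, 0.0485]
eef_rot: [3.131, -0.001, -1.569]
force: [-4.7, -1.7, 0.1]
grip_width: 0.0002
```

Call:
carry_out(
  commands=[1,0.04,0,0,0,0,0,1,0.08,0,0,0,0,0],
)

```text
time_s: 22.3
ee_pos: [0.5253, 0.1199, 0.0485]
eef_rot: [3.131, -0.001, -1.569]
force: [-5.7, -2.5, 1.7]
grip_width: 0.0008
```

Call:
carry_out(
  commands=[1,0.03,0,0,0,0,0,1,0.06,0,0,0,0,0],
)

```text
time_s: 22.47
ee_pos: [0.5258, 0.1198, 0.0485]
eef_rot: [3.131, -0.002, -1.569]
force: [-5.2, -0.8, -0.5]
grip_width: 0.0004
```

Call:
carry_out(
  commands=[1,0.03,0,0,0,0,0,1,0.06,0,0,0,0,0,1,0.08,0,0,0,0,0],
)

```text
time_s: 22.72
ee_pos: [0.5266, 0.1198, 0.0485]
eef_rot: [3.131, -0.002, -1.569]
force: [-4.5, -1.0, 0.6]
grip_width: 0.0005
```

Call:
carry_out(
  commands=[1,0.03,0,0,0,0,0,1,0.06,0,0,0,0,0,1,0.07,0,0,0,0,0],
)

```text
time_s: 22.97
ee_pos: [0.5274, 0.1198, 0.0485]
eef_rot: [3.131, -0.002, -1.569]
force: [-4.7, -2.0, 0.6]
grip_width: 0.0006
```

Force fell back from 7 N to 5 N, so I'll check how the tongue stands to the striker before pushing on.

```bash
python3 gate.py
python3 - <<'E'
from h import *
a=cv2.imread("pics/g.png"); cv2.imwrite("pics/g3.png",cv2.resize(a[100:280,200:440],(720,540),interpolation=2))
E
```

```text
22.9667 [0.5274 0.1198 0.0485] [-4.72 -1.98  0.56]
side 202 angle pct [-0.097 -0.044 -0.02   0.092  0.137]
wrist 5266 angle pct [-0.266 -0.219 -0.173 -0.145 -0.108]
```

View pics/g3.png

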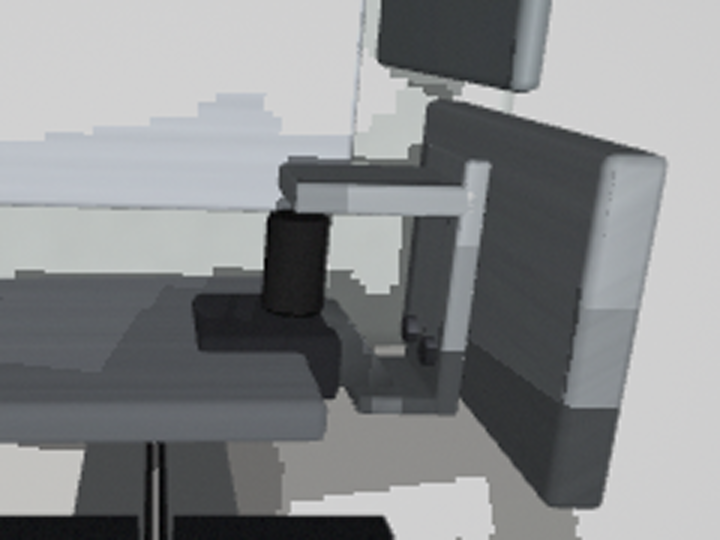

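The tongue now sits behind the strike lip, and the buffer is close to the latch block at crop (297,300). I'll press onto the buffer until about 11 N.

Call:
carry_out(
  commands=[1,0.03,0,0,0,0,0,1,0.06,0,0,0,0,0],
)

```text
time_s: 23.23
ee_pos: [0.5279, 0.1197, 0.0485]
eef_rot: [3.131, -0.002, -1.569]
force: [-5.5, -1.9, 0.6]
grip_width: 0.0008
```

Call:
carry_out(
  commands=[1,0.03,0,0,0,0,0,1,0.06,0,0,0,0,0],
)

```text
time_s: 23.4
ee_pos: [0.5281, 0.1197, 0.0484]
eef_rot: [3.13, -0.002, -1.569]
force: [-7.7, -1.3, 2.3]
grip_width: 0.0003
```

Call:
carry_out(
  commands=[1,0.03,0,0,0,0,0,1,0.05,0,0,0,0,0],
)

```text
time_s: 23.57
ee_pos: [0.5282, 0.1197, 0.0484]
eef_rot: [3.129, -0.002, -1.569]
force: [-9.5, -1.6, 2.8]
grip_width: 0.0003
```

Call:
carry_out(
  commands=[1,0.03,0,0,0,0,0,1,0.05,0,0,0,0,0],
)

```text
time_s: 23.73
ee_pos: [0.5282, 0.1197, 0.0485]
eef_rot: [3.127, -0.002, -1.569]
force: [-8.6, -1.9, 3.6]
grip_width: 0.0002
```

Call:
carry_out(
  commands=[1,0.04,0,0,0,0,0,1,0.07,0,0,0,0,0],
)

```text
time_s: 23.9
ee_pos: [0.5283, 0.1197, 0.0484]
eef_rot: [3.126, -0.002, -1.569]
force: [-10.2, -0.7, 4.7]
grip_width: 0.0004
```

Call:
carry_out(
  commands=[1,0.04,0,0.02,0,0,0,1,0.08,0,0.03,0,0,0],
)

```text
time_s: 24.07
ee_pos: [0.5282, 0.1197, 0.0485]
eef_rot: [3.124, -0.002, -1.569]
force: [-10.8, -1.3, 2.4]
grip_width: 0.0001
```

The gate is stalled on the buffer at about 11 N, which the task text puts past the snap. I'll back off slowly and check that it holds.

Call:
carry_out(
  commands=[1,-0.1,0,0,0,0,0,1,-0.2,0,0,0,0,0,1,-0.4,0,0,0,0,0,1,-0.6,0,0,0,0,0,1,-0.9,0,0,0,0,0,1,-1.2,0,0,0,0,0,1,-1.6,0,0,0,0,0,1,-2,0,0,0,0,0,1,-2,0,0,0,0,0],
)

```text
time_s: 24.82
ee_pos: [0.5076, 0.1197, 0.0486]
eef_rot: [3.124, -0.002, -1.568]
force: [0.7, -1.1, 0.9]
grip_width: 0.0004
```

```bash
python3 gate.py
```

```text
24.8167 [0.5076 0.1197 0.0486] [ 0.68 -1.06  0.86]
side 264 angle pct [-0.058 -0.037 -0.021  0.196  0.283]
wrist 8442 angle pct [-0.231 -0.172 -0.125 -0.101 -0.076]
```

The gate stayed at about -0.12 rad with no contact force. I'll withdraw and verify.

Call:
carry_out(
  commands=[1,-2,0,0,0,0,0,1,-5,0,0,0,0,0,1,-8,0,1,0,0,0,1,-10,0,4,0,0,0,1,-10,0,8,0,0,0,1,-10,-3,11,0,0,0,1,-10,-7,12,0,0,0,1,-10,-11,12,0,0,0,1,-10,-15,12,0,0,0,1,-10,-19,12,0,0,0,1,-10,-22,12,0,0,0,1,-10,-22,12,0,0,0],
)

```text
time_s: 25.92
ee_pos: [0.4081, -0.1044, 0.1688]
eef_rot: [3.124, -0.003, -1.573]
force: [-0.3, 0.3, -0.7]
grip_width: 0.001
```

Run:
```python
from h import *
o=ctrl.get_obs();print(o["time_s"],np.round(o["ee_pos"],3),np.round(o["force"],2))
ci=viewer.camera_info("top");im,d=viewer.camera("top");P=cloud(ci,d)
Q=P[(P[:,0]>.40)&(P[:,0]<.575)&(P[:,1]>.085)&(P[:,1]<.215)&(P[:,2]>.115)&(P[:,2]<.14)]
r=Q[:,:2]-[.535,.232];print("gate",len(Q),np.round(np.percentile(np.arctan2(-r[:,0],-r[:,1]),[10,50,90]),3), np.polyfit(Q[:,1],Q[:,0],1))
B=P[(abs(P[:,0]-.645)<.03)&(abs(P[:,1]-.15)<.03)&(P[:,2]>.13)];print("bulb",len(B),np.round([B.min(0),B.mean(0),B.max(0)],3).tolist())
for th in ["cover_glass_carton","small_bottle","stain_jar"]:
    for x in nets.silhouettes("top",th)[:2]:
        W=cloud(ci,d,x["region"]);print(th,round(x["confidence"],2),np.round(np.median(W,axis=0),3) if len(W) else None)
a,_=viewer.camera("side")
cv2.imwrite("pics/f.png",np.hstack([cv2.resize(a[120:270,170:370],(400,300),interpolation=2),cv2.resize(im[130:280,120:320],(400,300),interpolation=2)]))
```

```text
25.9167 [ 0.408 -0.104  0.169] [-0.3   0.25 -0.74]
gate 134 [-0.181 -0.063 -0.016] [0.01591917 0.5376392 ]
bulb 22 [[0.636, 0.143, 0.14], [0.642, 0.149, 0.146], [0.648, 0.155, 0.15]]
cover_glass_carton 0.7 [ 0.641 -0.167  0.06 ]
small_bottle 0.43 [ 0.645 -0.274  0.035]
small_bottle 0.3 [0.538 0.144 0.124]
stain_jar 0.94 [0.559 0.374 0.093]
```

View pics/f.png

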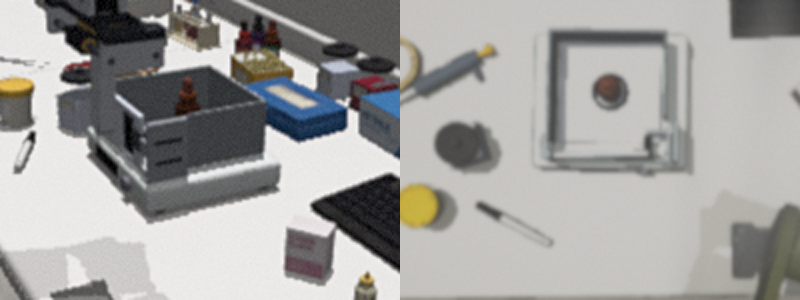

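The gate is shut and untouched, the bottle stands in the middle of its ring (right half, about (610,90)), and the bystanders have not moved. I'm handing in.

```bash
python3 -c "
from station import ticket; print(ticket.hand_in())"
```

```text
the job is handed in; nothing more can be done
None
```

The bottle is standing in the seat and the gate is latched. I handed the job in at about 26 s of robot time; no verdict was reported.

- **Bottle:** My first grip caught only the collar, because both cameras showed the real fingertips about 34 mm above the reported TCP. I re-gripped the body, stood the bottle in the rubber seat and let go. In the last check its bulb is over the seat's middle, within about 2 mm, with the top at about 0.148 to 0.150 m, as expected when it stands on the platform.
- **Gate:** I pushed the pad slowly.
  - **Push force:** it read 2–4 N at first and about 7–8 N while the tongue rode over the lip. It fell to about 5 N at the snap, then reached about 11 N on the buffer. These are readings at the end of each move, so short peaks in between were not seen.
  - **Friction:** it added sideways and upward readings of up to 5 N during the ride-over.
  - **Final state:** with the arm withdrawn, the gate stayed shut for over a second at roughly -0.06 to -0.12 rad. The camera estimates of this angle differ by that much, but all are far below the 0.17 rad limit.
- **Bystanders:** The carton, small bottle and jar measured within about 1 mm of where they started, except the small bottle's height reading, which was 6 mm off. The network gave the small bottle low confidence (0.43).

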